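Weigh two filter capacitors and keep the sound one

TASK

One of the two identical-looking black capacitors on the sloping rack has dried out and become lighter. Set them gently and upright on the two pans of the balance, one on each, let go and let the beam tip over; then set down the one whose side drops upright in the square grey tray, feeling for its liner without dropping or pressing, and leave the other one standing on its pan. Do not press on the balance, and leave everything else on the bench where it is.

Things in the scene. Friction and masses are not known exactly. Their poses are not given: they have to be found in the camera images.
- cap_a_mid (a point): First capacitor: a closed upright cylinder, 35 mm in diameter and 50 mm tall, black sleeve with a flat aluminium top carrying two brass terminals (6 mm wide, 4 mm high, 12 mm apart). The point is at its centre, 25 mm above its underside; z is its axis, pointing to its top. It starts on the sloping rack with its axis leaning 0.55 rad, square to the slope. It weighs 50 to 96 g; either of the two may be the heavier one, by 20 g or more.
- cap_b_mid (a point): Second capacitor: looks and measures the same as the first; point and axes likewise.
- rack: Sloping aluminium rack, fixed, footprint 100 x 165 mm. Its origin is at the centre of its underside. Its surface (96 mm along the slope, 165 mm wide along y) climbs towards the rack's own +x at 0.55 rad; the surface's middle is 42 mm above the origin. The two capacitors stand side by side 80 mm apart along the rack's y, just above a lip 14 mm high at the low (-x) edge. The surface's normal leans to the rack's -x. There is nothing beside the capacitors along y.
- balance: Pivot balance, fixed: steel base plate 100 x 90 x 14 mm with two uprights reaching 110 mm high. Its origin is at the centre of its underside; the pivot axis runs along its x, 100 mm above the origin, and the arms lie along its y.
- beam (a joint): Tilt of the balance beam in rad, -0.13 to 0.13 (stops): 0 is level, where the empty beam slowly comes to rest; positive lifts the pan_left side and drops the pan_right side. It is damped and swings over in about a second or less; it gives way to well under 1 N on a pan until it meets its stop. The difference in weight of the capacitors is enough to take it to its stop.
- pan_left (a point): Centre of the floor of the pan on the balance's +y side, 100 mm from the pivot, 70 mm above the table when level. The pan is a steel disc 60 mm in diameter (56 mm inside) with a rim 3 mm high, rigid with the beam and tilting with it; the point's z is square to the pan floor, its y points along the beam.
- pan_right (a point): The same for the pan on the balance's -y side.
- tray: Square grey open tray, fixed, 135 x 135 mm outside, 52 mm tall, walls 4 mm thick. Its origin is at the centre of its underside. A flat, springy cork liner fills it wall to wall; it sits at a different height each time, its top anywhere from 14 to 40 mm above the origin, which is not given: feel for it. It yields about 1 mm per 4 N, at most 6 mm.
- screwdriver: Bystander: screwdriver 170 mm long with a black handle, lying on the table.
- spare_knob: Bystander: aluminium instrument knob 32 mm in diameter, 20 mm high; origin at its underside.
- adaptor: Bystander: steel coaxial adaptor 18 mm in diameter, standing 36 mm high; origin at its underside.
- small_can: Bystander: a much smaller capacitor, 20 mm in diameter, 30 mm high; origin at its underside.
- heatsink: Bystander: finned aluminium heatsink 50 x 40 x 30 mm; origin at its underside.
- flux_jar: Bystander: small amber jar 44 mm in diameter, 45 mm high; origin at its underside.
There are look-alikes about, which are no part of the job. Leave any brown or purple look-alike of the part that bears cap_a_mid alone. What is shaped like the part that bears cap_b_mid but blue is not meant.

How it is judged:
By the outcome, as a careful person would: the job done as asked, in the order asked, and still so for the second after the job is handed in, with the robot touching nothing.
It also fails if it takes over 72 s, if anything falls off the work surface, if the arm or the gripper's body presses on something with over 40 N, if the wrist force passes 120 N, or if a joint passes its speed limit or range.

ROBOT

A 6-joint arm with a two-finger parallel gripper is mounted at the origin on the work surface. World frame = base frame: x ahead of the robot, y to its left, z up, the work surface at z = 0. Lengths are in m, angles in rad, forces in N, time in s.
With the tool pointing down it reaches from about 0.375 to 0.9 m from the base axis. Payload 3.1 kg.
Tool frame: the origin (TCP) lies at the centre of the arm's flange, where the gripper is bolted on; the fingertips stand 182 mm ahead of it and the grasp point (between the pads) lies 164 mm ahead of it; z points along the fingers, y is the line along which they close (so a half turn about z gives the same grasp; the last joint's range is limited). The gripper opens to 87 mm and grips with 3 to 60 N. Pads are 19 mm wide; open, the fingers measure 117 mm over their backs; the gripper's body (75 mm by 190 mm) begins 51 mm behind the grasp point.
Start: joints at [-1.468, 0.527, 1.433, -0, 1.181, -0.178], TCP at [0.173, -0.6, 0.405] pointing down, gripper open.
Joint ranges: [-3.08, 3.08], [-0.75, 2.2], [0.22, 2.44], [-1.43, 4.57], [0, 2.65], [-2.85, 2.85]. Speed limits (rad/s): [2.79, 2.79, 3.14, 3.14, 3.14, 3.14].

INTERFACE

Orientations are given as a unit quaternion [x, y, z, w].
In Python, from rig import * gives the robot as it stands.
- The arm moves only by the tool move_arm, never from a script. Its argument "commands" is a list that holds one entry, the list of rows, each a list of 6 numbers: the shift along the tool's x, y, z in units of 40 mm (1.0 is 40 mm), then the turn, a rotation vector about the tool's x, y, z in rad. A call has 1 to 12 rows; each row is the pose to reach, as a shift and turn from the pose commanded when the call began, along the tool's axes at that moment; what a row does not reach only later rows make up. A row lasts 1/8 s, in which the tool goes at most 62.5 mm and 10.7 degrees, less where a joint would pass 70% of its speed; a pose out of reach is approached as far as the arm can. A call with a gripper value outside its range is refused whole. "claw" is the closure, from -1 (fully open) to 1 (shut), so that 0 is half open, set as the call begins (left out, the last holds). The fingers move at their own pace and stop on an object; "squeeze" is the grip in N (left out, the last holds). Time passes only in rows, so rows that repeat a pose let the fingers close. It gives the time, the measured TCP pose, the force, the opening and the grip force at its end, in the units of the state.
- get_obs(): the state, without advancing time (a new reading comes with each control period).
- camera(name): name is "side" or "top"; returns a dict with "pixels" (420x560x3 uint8, blue, green, red), "range_z" (420x560 float32, m along the optical axis (not along the pixel's ray), 0 where there is no reading), "camera_matrix" (3x3 intrinsics, pixels), "extrinsics" (4x4, takes a point from world to camera coordinates). Camera axes: x right, y up, looking along -z (the intrinsics and any distortion apply to the point x, -y, -z); pixel columns grow to the right and rows downward; lengths in m; the calibration is good to about 2 mm. A picture is of the moment at which its call begins.
- hand_in(): hands the job in; it is judged then, once.
The state is a dict: "time": time; "q": joint angles; "joint_velocities": joint speeds; "joint_torque": joint torques, N m; "position": TCP position; "tool_rot": TCP orientation; "ft_force": force on the tool from outside, world axes, zero at the start; "moment": the same for the moment, N m; "grip_width": finger opening in m; "grip_force": force on a finger pad.
Only numpy, scipy, OpenCV 4.12 (cv2) and the standard library are available. Lean on these libraries where they do the work, as an engineer would, in place of code of your own. Each camera call takes 0.05 s, during which the arm holds its last target. There are 200 camera calls.

## Working session

There is one attempt and no reset: what is moved stays moved. The work goes in short steps, Python scripts to look and compute and a tool call to move; the robot and the scene stay as the last step left them, time stands still between calls to the robot, and variables do not carry over. Pictures are saved under pics/ and viewed, at most 10 in all, crops included, and the job is handed in when it is done.

Besides the shell and the picture viewer there is one more tool, called after "Request:" as name([rows], argument=value, ...), one row to a line, values as JSON. move_arm: Moves the arm, as the interface text tells. Its arguments: {"type":"object","properties":{"commands":{"type":"array","items":{"type":"array","items":{"type":"array","items":{"type":"number"}}}},"claw":{"type":"number"},"squeeze":{"type":"number"}},"required":["commands"]}

```bash
ls; mkdir -p pics; cat > h.py <<'E'
from rig import *
import numpy as np, cv2
from scipy.spatial.transform import Rotation as R
def cloud(c):
    K=np.array(c["camera_matrix"]);E=np.array(c["extrinsics"]);z=c["range_z"]
    v,u=np.indices(z.shape)
    P=np.stack([(u-K[0,2])/K[0,0]*z,-(v-K[1,2])/K[1,1]*z,-z],-1)
    return (P-E[:3,3])@E[:3,:3]
E
python3 - <<'E'
from h import *
for n in("top","side"):
    c=camera(n);cv2.imwrite(f"pics/{n}0.png",c["pixels"]);np.savez(f"{n}0.npz",**{k:np.array(v) for k,v in c.items()})
    print(n,np.array(c["camera_matrix"]).round(1).tolist(),np.array(c["extrinsics"]).round(3).tolist(),[k for k in c])
print(get_obs())
E
```

```text
pics
top [[436.2, 0.0, 276.9], [0.0, 436.2, 200.8], [0.0, 0.0, 1.0]] [[-0.018, -1.0, -0.018, -0.042], [0.992, -0.02, 0.127, -0.546], [-0.128, -0.015, 0.992, -1.041], [0.0, 0.0, 0.0, 1.0]] ['pixels', 'range_z', 'camera_matrix', 'extrinsics']
side [[447.0, 0.0, 276.6], [0.0, 447.0, 210.6], [0.0, 0.0, 1.0]] [[-0.998, -0.062, 0.001, 0.549], [0.04, -0.621, 0.783, -0.11], [-0.048, 0.781, 0.622, -1.098], [0.0, 0.0, 0.0, 1.0]] ['pixels', 'range_z', 'camera_matrix', 'extrinsics']
{'time': 0.1, 'q': array([-1.46845098e+00,  5.28375817e-01,  1.43375873e+00,  3.28605461e-05,
        1.18141158e+00, -1.78468962e-01]), 'joint_velocities': array([ 7.42749034e-05, -1.58678246e-03, -1.21082585e-03,  2.88107349e-04,
       -1.98980005e-03, -3.05696147e-04]), 'joint_torque': array([-3.04892239e-05, -4.40985632e+01, -1.77151537e+01,  6.34804065e-02,
        5.34531777e-02, -4.30133753e-05]), 'position': array([ 0.17323043, -0.60019728,  0.40387245]), 'tool_rot': array([ 9.90159501e-01,  1.39940017e-01,  5.23506522e-05, -9.75451612e-04]), 'ft_force': array([0.40340941, 0.29451244, 0.31198791]), 'moment': array([ 0.04266329, -0.06197974, -0.03646621]), 'grip_force': 0.0, 'grip_width': 0.08690279569308348}
```

View pics/top0.png

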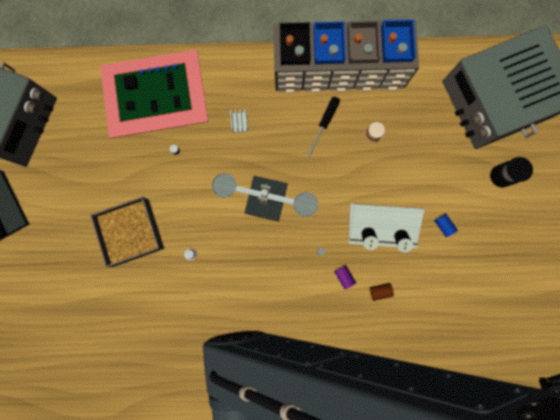

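View pics/side0.png

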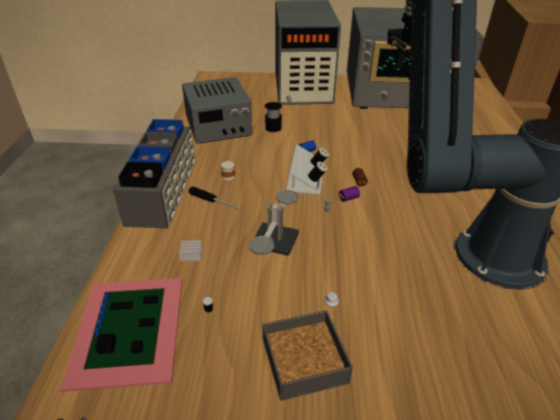

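The top view shows the caps at about (370,241) and (404,241), the rack at (386,225), the pans at (224,184) and (305,204), and the tray at (127,232). The side view agrees with this layout. Next I'll measure.

```bash
python3 - <<'E'
from h import *
np.set_printoptions(precision=4,suppress=True)
for n in("top","side"):
    c=dict(np.load(n+"0.npz"));P=cloud(c);im=c["pixels"].astype(int);ok=c["range_z"]>0
    V=ok
    print(n,"table z",np.median(P[ok&(abs(P[...,2])<.02)&(P[...,0]>.3)&(P[...,0]<.7)][:,2]))
    def box(x0,x1,y0,y1,z0,z1): return ok&(P[...,0]>x0)&(P[...,0]<x1)&(P[...,1]>y0)&(P[...,1]<y1)&(P[...,2]>z0)&(P[...,2]<z1)
    if n=="top":
        for nm,(u,v) in dict(panL=(224,184),panR=(305,204),piv=(265,195),capL=(370,243),capR=(404,243),tray=(127,232),rack=(386,220),knob=(190,254),adap=(320,251),purple=(345,277),jar=(376,131),small=(174,149)).items(): print(nm,P[v,u])
    # tray rim
    m=box(.3,.75,.2,.5,.044,.062); q=P[m][:,:2]
    if len(q): r=cv2.minAreaRect(q.astype(np.float32)); print("tray",r,len(q),np.median(P[m][:,2]))
    # rack slope
    m=box(.4,.62,-.42,-.15,.02,.075)&(im.min(-1)>120)&(im.max(-1)-im.min(-1)<40); q=P[m]
    print("rack",len(q))
    if len(q)>50:
        for _ in range(3):
            ce=q.mean(0);w=np.linalg.svd(q-ce)[2][2];w*=np.sign(w[2]);d=(q-ce)@w;q=q[abs(d)<.004]
        print(" normal",w,"tilt",np.arccos(w[2]),"ce",ce,"yaw",np.arctan2(-w[1],-w[0]),cv2.minAreaRect(q[:,:2].astype(np.float32)))
        d=(P-ce)@w
        m=ok&(d>.046)&(d<.0525)&(abs(P[...,1]-ce[1])<.12)&(abs(P[...,0]-ce[0])<.15)
        k,l,s,cc=cv2.connectedComponentsWithStats(m.astype(np.uint8))
        for i in range(1,k):
            if s[i,4]>20:
                t=P[l==i];print("  top",cc[i],s[i,4],t.mean(0),(t.max(0)+t.min(0))/2,np.median((t-ce)@w))
    m=box(.45,.7,-.15,.2,.064,.082); k,l,s,cc=cv2.connectedComponentsWithStats(m.astype(np.uint8))
    for i in range(1,k):
        if s[i,4]>60:
            t=P[l==i];print(" pan",cc[i],s[i,4],cv2.minEnclosingCircle(t[:,:2].astype(np.float32)),t.mean(0))
E
```

```text
top table z 0.0013189777543561629
panL [0.5832 0.0732 0.0717]
panR [ 0.5312 -0.1195  0.0703]
piv [ 0.5493 -0.0263  0.1083]
capL [ 0.4361 -0.2695  0.0693]
capR [ 0.4344 -0.3468  0.0768]
tray [0.4757 0.3213 0.0241]
rack [ 0.491  -0.3141  0.0498]
knob [0.4187 0.1646 0.0211]
adap [ 0.4199 -0.1543  0.0381]
purple [ 0.3569 -0.2124  0.0369]
jar [ 0.7135 -0.3018  0.0439]
small [0.6832 0.2059 0.0274]
tray ((0.4772357940673828, 0.3196457624435425), (0.13563723862171173, 0.13715960085391998), 18.506916046142578) 523 0.05178100126866245
rack 2309
 normal [-0.4026  0.0396  0.9145] tilt 0.41644310679508717 ce [ 0.4984 -0.3158  0.0536] yaw -0.09803639940258721 ((0.4979633092880249, -0.3150848150253296), (0.16643816232681274, 0.04966512322425842), 86.2007827758789)
  top [371.1905 239.1429] 21 [ 0.4447 -0.2706  0.0798] [ 0.445  -0.2714  0.08  ] 0.04689585358051181
 pan [228.5902 185.8262] 610 ((0.5723600387573242, 0.044684719294309616), 0.0599588043987751) [0.5784 0.0621 0.0724]
 pan [299.342  202.4781] 617 ((0.5375497937202454, -0.0875055193901062), 0.061558641493320465) [ 0.5353 -0.1061  0.0694]
s
[... 240 characters left out ...]
[ 0.4988 -0.3069  0.0515] yaw -0.11050331621793459 ((0.5023481845855713, -0.31325024366378784), (0.046025097370147705, 0.16808833181858063), 5.787496089935303)
  top [322.7059 151.2059] 34 [ 0.4326 -0.3444  0.073 ] [ 0.4315 -0.3462  0.0723] 0.04710153606506917
  top [321.0889 165.6   ] 45 [ 0.4386 -0.2658  0.0721] [ 0.4372 -0.2659  0.0708] 0.047586995902927996
  top [347.6522 191.7174] 46 [ 0.3626 -0.2014  0.0298] [ 0.363  -0.2063  0.0287] 0.04826109895700323
 pan [286.2    196.8074] 270 ((0.5339911580085754, -0.1095595508813858), 0.03761909157037735) [ 0.5319 -0.1158  0.0677]
 pan [264.3673 238.5345] 550 ((0.5674042105674744, 0.03888862207531929), 0.06955882161855698) [0.5747 0.0531 0.0711]
```

```bash
python3 - <<'E'
from h import *
a=cv2.imread("pics/top0.png")[195:260,340:430];b=cv2.imread("pics/side0.png")[135:205,280:350]
a=cv2.resize(a,None,fx=4.4,fy=4.4,interpolation=2);b=cv2.resize(b,None,fx=5.5,fy=5.5,interpolation=2)
o=np.zeros((390,790,3),np.uint8);o[:a.shape[0],:a.shape[1]]=a;o[:b.shape[0],400:400+b.shape[1]]=b
cv2.imwrite("pics/crop1.png",o)
E
```

```text
(no output)
```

View pics/crop1.png

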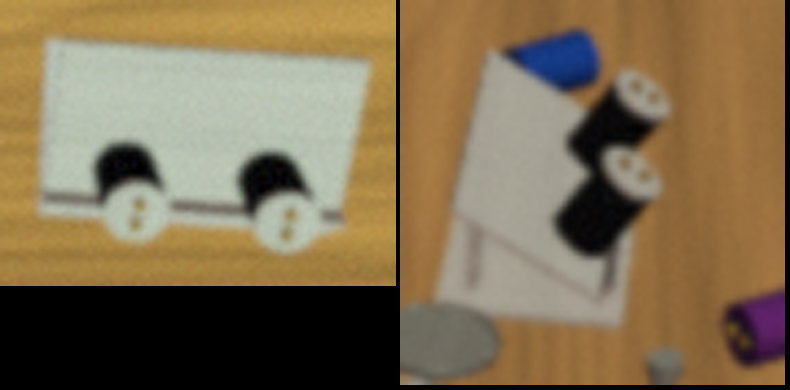

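The crop shows the disc centres. In the top view they are near (370.3,242.8) and (404.8,244.8); in the side view they are near (321.6,165.9) and (323.4,151.9). I'll triangulate these.

```bash
cat >> h.py <<'E'
def ray(c,u,v):
    K=np.array(c["camera_matrix"]);E=np.array(c["extrinsics"])
    d=np.array([(u-K[0,2])/K[0,0],-(v-K[1,2])/K[1,1],-1])@E[:3,:3]
    return -E[:3,:3].T@E[:3,3],d/np.linalg.norm(d)
def tri(rs):
    A=sum(np.eye(3)-np.outer(d,d) for o,d in rs);b=sum((np.eye(3)-np.outer(d,d))@o for o,d in rs)
    x=np.linalg.solve(A,b);return x,[np.linalg.norm(np.cross(x-o,d)) for o,d in rs]
def rot(yawx,tilt=0.):
    "tool down, tool x at yaw yawx (deg), then leaned tilt rad about tool y"
    y=np.radians(yawx);X=np.array([np.cos(y),np.sin(y),0]);Z=np.array([0,0,-1.])
    return R.from_matrix(np.stack([X,np.cross(Z,X),Z],1))*R.from_rotvec([0,tilt,0])
def goto(grasp,Rt):
    "from measured pose to grasp point target; prints row"
    o=get_obs();Rc=R.from_quat(o["tool_rot"]);tcp=np.array(grasp)-Rt.apply([0,0,.164])
    s=Rc.inv().apply(tcp-o["position"])/.04; w=(Rc.inv()*Rt).as_rotvec()
    print("t",round(o["time"],2),"grasp",(o["position"]+Rc.apply([0,0,.164])).round(4),"tcp target",tcp.round(3)); print("row",s.round(3).tolist(),w.round(3).tolist(),"rows>=",max(np.linalg.norm(s)*40/62.5,np.degrees(np.linalg.norm(w))/10.7).round(1))
E
python3 - <<'E'
from h import *
np.set_printoptions(precision=4,suppress=True)
t=dict(np.load("top0.npz"));s=dict(np.load("side0.npz"))
T=[]
for a,b in (((370.3,242.8),(321.6,165.9)),((404.8,244.8),(323.4,151.9))):
    x,e=tri([ray(t,*a),ray(s,*b)]);T.append(x);print("captop",x,e)
d=T[0]-T[1];yaw=np.arctan2(-d[0],d[1]);print("dist",np.linalg.norm(d),"yaw",np.degrees(yaw))
n=np.array([-np.sin(.55)*np.cos(yaw),-np.sin(.55)*np.sin(yaw),np.cos(.55)])
for x in T: print("mid",x-.025*n,"bottom",x-.05*n)
for c in (t,s):
    P=cloud(c);piv=np.array([.557,-.023]);r=np.linalg.norm(P[...,:2]-piv,axis=-1)
    m=(c["range_z"]>0)&(r>.085)&(r<.135)&(P[...,2]>.06)&(P[...,2]<.085)
    for sg in(1,-1):
        q=P[m&(sg*(P[...,1]+.023)>0)];print("pan",sg,len(q),q.mean(0),cv2.minEnclosingCircle(q[:,:2].astype(np.float32)))
Rt=rot(np.degrees(yaw),0);print(Rt.as_matrix())
for tl in(.55,-.55): print(tl,rot(np.degrees(yaw),tl).apply([0,0,1]),n)
E
```

```text
captop [ 0.4367 -0.2705  0.0681] [np.float64(0.00013232032536332253), np.float64(0.00013232032536322023)]
captop [ 0.4302 -0.3512  0.0666] [np.float64(0.00022069277062752304), np.float64(0.0002206927706275824)]
dist 0.0810333239027846 yaw -4.594366072392355
mid [ 0.4497 -0.2715  0.0468] bottom [ 0.4628 -0.2725  0.0255]
mid [ 0.4432 -0.3523  0.0453] bottom [ 0.4563 -0.3533  0.024 ]
pan 1 401 [0.5828 0.0788 0.0736] ((0.5815116763114929, 0.07447312772274017), 0.02977336384356022)
pan -1 398 [ 0.5309 -0.1239  0.0695] ((0.5320128202438354, -0.11922547966241837), 0.02990698628127575)
pan 1 321 [0.5819 0.0809 0.0716] ((0.5813974738121033, 0.0780712366104126), 0.030360838398337364)
pan -1 197 [ 0.53   -0.124   0.0676] ((0.530848503112793, -0.11801134794950485), 0.029712529852986336)
[[ 0.9968 -0.0801  0.    ]
 [-0.0801 -0.9968 -0.    ]
 [ 0.      0.     -1.    ]]
0.55 [ 0.521  -0.0419 -0.8525] [-0.521   0.0419  0.8525]
-0.55 [-0.521   0.0419 -0.8525] [-0.521   0.0419  0.8525]
```

```bash
python3 - <<'E'
from h import *
Rt=rot(-4.6,.55);n=-Rt.apply([0,0,1]);print(Rt.as_quat())
b=np.array([.4628,-.2725,.0255])
goto(b+n*.103,Rt)
E
```

```text
[ 0.96164986 -0.03862385  0.27132818  0.01089767]
t 0.1 grasp [ 0.1732 -0.5999  0.2399] tcp target [ 0.324 -0.261  0.253]
row [5.961, -7.091, 3.785] [-0.101, 0.544, 0.351] rows>= 6.4
```

Request:
move_arm([
  [[5.96, -7.09, 2.5, -0.1, 0.544, 0.35], [5.96, -7.09, 2.5, -0.1, 0.544, 0.35], [5.96, -7.09, 2.5, -0.1, 0.544, 0.35], [5.96, -7.09, 2.5, -0.1, 0.544, 0.35], [5.96, -7.09, 2.5, -0.1, 0.544, 0.35], [5.96, -7.09, 3.78, -0.1, 0.544, 0.35], [5.96, -7.09, 3.78, -0.1, 0.544, 0.35], [5.96, -7.09, 3.78, -0.1, 0.544, 0.35], [5.96, -7.09, 3.78, -0.1, 0.544, 0.35], [5.96, -7.09, 3.78, -0.1, 0.544, 0.35]],
], claw=-0.3, squeeze=8)

```text
time: 1.35
position: [0.3238, -0.2635, 0.2544]
tool_rot: [0.961, -0.038, 0.272, 0.013]
ft_force: [0.8, 0.1, -0.5]
grip_width: 0.0563
grip_force: 0.0
```

```bash
python3 - <<'E'
from h import *
Rt=rot(-4.6,.55);n=-Rt.apply([0,0,1])
b=np.array([.4628,-.2725,.0255])
goto(b+n*.033,Rt)
c=camera("side");cv2.imwrite("pics/s1.png",cv2.resize(c["pixels"][90:230,230:420],None,fx=4,fy=4))
E
```

```text
t 1.35 grasp [ 0.4095 -0.271   0.1148] tcp target [ 0.36  -0.264  0.193]
row [-0.027, -0.062, 1.774] [0.003, -0.002, 0.003] rows>= 1.1
```

View pics/s1.png

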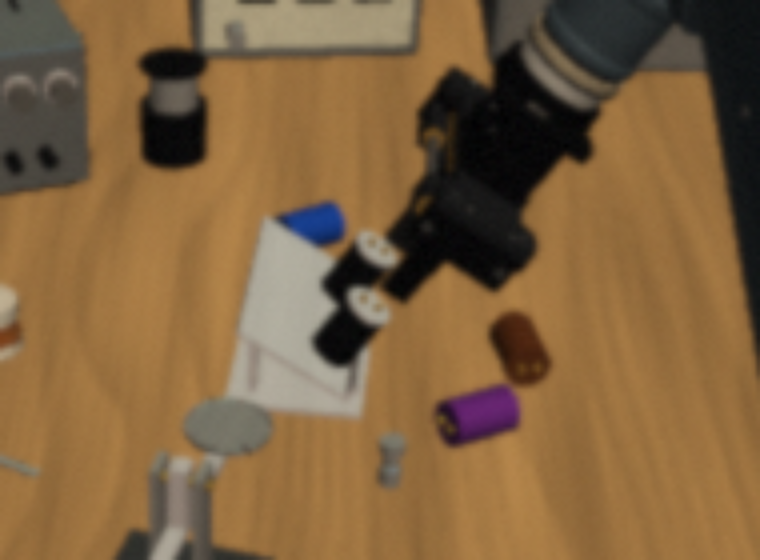

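The gripper lines up with the near cap, whose top is at crop (367,305). I'll descend and close.

Request:
move_arm([
  [[-0.03, -0.06, 0.6, 0, 0, 0], [-0.03, -0.06, 1.2, 0, 0, 0], [-0.03, -0.06, 1.5, 0, 0, 0], [-0.03, -0.06, 1.77, 0, 0, 0], [-0.03, -0.06, 1.77, 0, 0, 0], [-0.03, -0.06, 1.77, 0, 0, 0]],
])

```text
time: 2.15
position: [0.3596, -0.2629, 0.1932]
tool_rot: [0.962, -0.038, 0.272, 0.012]
ft_force: [-0.2, -0.3, -0.3]
grip_width: 0.0565
grip_force: 0.0
```

Request:
move_arm([
  [[0, 0, 0, 0, 0, 0], [0, 0, 0, 0, 0, 0], [0, 0, 0, 0, 0, 0], [0, 0, 0, 0, 0, 0], [0, 0, 0, 0, 0, 0]],
], claw=0.5, squeeze=8)

```text
time: 2.78
position: [0.3598, -0.2625, 0.1927]
tool_rot: [0.962, -0.038, 0.272, 0.011]
ft_force: [-1.4, -0.6, 2.6]
grip_width: 0.0338
grip_force: 8.0
```

```bash
python3 - <<'E'
from h import *
o=get_obs();print(o["ft_force"],o["moment"],o["grip_width"],o["grip_force"])
Rt=rot(-4.6,.55);n=-Rt.apply([0,0,1])
goto(np.array([.4628,-.2725,.0255])+n*.033,Rt)
E
```

```text
[-1.36695486 -0.58525317  2.63178845] [-0.03619102  0.23232816 -0.02004681] 0.03378778984432737 8.001624671599359
t 2.77 grasp [ 0.4453 -0.2694  0.0529] tcp target [ 0.36  -0.264  0.193]
row [0.021, 0.043, -0.009] [0.0, -0.0, 0.002] rows>= 0.0
```

```bash
python3 - <<'E'
from h import *
Rt=rot(-4.6,.55);n=-Rt.apply([0,0,1])
o=get_obs();g=o["position"]+R.from_quat(o["tool_rot"]).apply([0,0,.164])
goto(g+n*.05+[0,0,.05],Rt)
goto([.5825,.075,.22],rot(75.3))
E
```

```text
t 2.77 grasp [ 0.4453 -0.2694  0.0529] tcp target [ 0.334 -0.26   0.285]
row [0.656, 0.004, -2.315] [0.0, -0.0, 0.002] rows>= 1.5
t 2.77 grasp [ 0.4453 -0.2694  0.0529] tcp target [0.582 0.075 0.384]
row [6.672, -8.843, -1.53] [0.384, -0.457, -1.355] rows>= 7.9
```

Request:
move_arm([
  [[0, 0, -0.4, 0, 0, 0], [0, 0, -1.2, 0, 0, 0], [0.66, 0, -2.3, 0, 0, 0], [6.67, -8.84, -1.53, 0.384, -0.457, -1.355], [6.67, -8.84, -1.53, 0.384, -0.457, -1.355], [6.67, -8.84, -1.53, 0.384, -0.457, -1.355], [6.67, -8.84, -1.53, 0.384, -0.457, -1.355], [6.67, -8.84, -1.53, 0.384, -0.457, -1.355], [6.67, -8.84, -1.53, 0.384, -0.457, -1.355], [6.67, -8.84, -1.53, 0.384, -0.457, -1.355], [6.67, -8.84, -1.53, 0.384, -0.457, -1.355], [6.67, -8.84, -1.53, 0.384, -0.457, -1.355]],
])

```text
time: 4.28
position: [0.5824, 0.0762, 0.3832]
tool_rot: [0.791, 0.611, -0.001, -0.001]
ft_force: [-0.3, -0.3, -0.3]
grip_width: 0.0341
grip_force: 8.0
```

```bash
python3 - <<'E'
from h import *
o=get_obs();print(o["ft_force"],o["moment"],o["grip_width"],o["grip_force"])
goto([.5825,.075,.123],rot(75.3))
c=camera("side");np.savez("s2.npz",**{k:np.array(v) for k,v in c.items()});cv2.imwrite("pics/s2.png",cv2.resize(c["pixels"][130:270,200:350],None,fx=4,fy=4))
E
```

```text
[-0.29573923 -0.27848016 -0.31915221] [-0.00611087 -0.08327612  0.04111493] 0.034076137647764945 7.998856790363789
t 4.28 grasp [0.5822 0.0763 0.2192] tcp target [0.582 0.075 0.287]
row [-0.029, 0.013, 2.405] [-0.002, 0.0, 0.002] rows>= 1.5
```

View pics/s2.png

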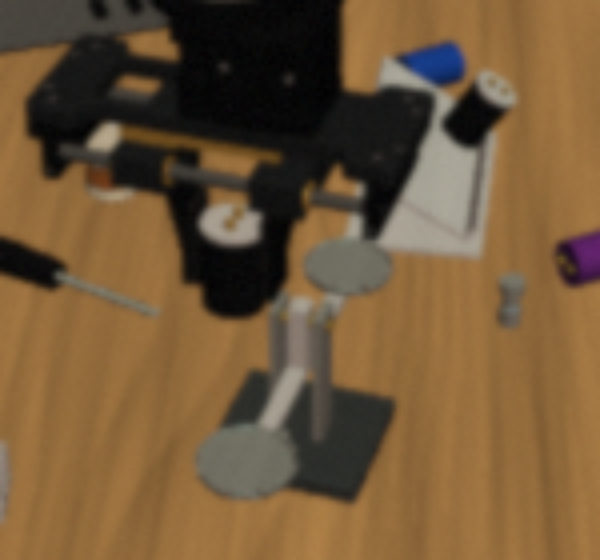

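The cap is held upright, with its top disc at crop (233,222). I'll work out the height of its top.

```bash
python3 - <<'E'
from h import *
c=dict(np.load("s2.npz"))
print(tri([ray(c,258,185),(np.array([.5822,.0763,0]),np.array([0,0,1.]))]))
P=cloud(c);
print(P[183:188,254:262,2].round(4), np.median(P[183:188,254:257],axis=(0,1)))
# pan L pixels: height & table check, whole pan
print("pan z",np.median(P[241:248,256:266,2]))
E
```

```text
(array([0.58289028, 0.07637775, 0.23844108]), [np.float64(0.0006946414438898726), np.float64(0.0006946414438896136)])
[[0.2396 0.2387 0.24   0.2391 0.2399 0.242  0.241  0.2386]
 [0.2417 0.2403 0.2403 0.2435 0.2395 0.2387 0.2378 0.238 ]
 [0.238  0.2393 0.2435 0.2437 0.2448 0.2379 0.2394 0.2399]
 [0.2395 0.2384 0.2405 0.2423 0.2416 0.2378 0.2379 0.2402]
 [0.2403 0.2396 0.2408 0.2391 0.238  0.2393 0.2392 0.239 ]] [0.58957256 0.07812495 0.23999262]
pan z 0.06999888813660796
```

Request:
move_arm([
  [[-0.03, 0.01, 1.0, 0, 0, 0], [-0.03, 0.01, 1.9, 0, 0, 0], [-0.03, 0.01, 2.5, 0, 0, 0], [-0.03, 0.01, 2.8, 0, 0, 0], [-0.03, 0.01, 2.88, 0, 0, 0], [-0.03, 0.01, 2.88, 0, 0, 0]],
])

```text
time: 5.08
position: [0.5826, 0.0734, 0.2692]
tool_rot: [0.792, 0.611, 0.0, 0.0]
ft_force: [-0.2, 0.9, -0.6]
grip_width: 0.034
grip_force: 8.0
```

Request:
move_arm([
  [[0, 0, 0.02, 0, 0, 0], [0, 0, 0.04, 0, 0, 0], [0, 0, 0.04, 0, 0, 0]],
])

```text
time: 5.45
position: [0.5825, 0.0738, 0.2674]
tool_rot: [0.792, 0.611, 0.0, -0.0]
ft_force: [-0.4, -0.1, -0.9]
grip_width: 0.0338
grip_force: 8.0
```

```bash
python3 - <<'E'
from h import *
o=get_obs();print(o["ft_force"],o["moment"])
goto([.5825,.075,.101],rot(75.3))
c=camera("top");np.savez("t3.npz",**{k:np.array(v) for k,v in c.items()})
P=cloud(c);r=np.linalg.norm(P[...,:2]-[.5315,-.119],axis=-1);m=(r<.026)&(P[...,2]>.05)&(P[...,2]<.095)
q=P[m];A=np.c_[(q[:,:2]-[.5315,-.119])@np.array([.254,.967]),np.ones(len(q))];print("panR slope,z",np.linalg.lstsq(A,q[:,2],rcond=None)[0],len(q))
E
```

```text
[-0.38185776 -0.07489287 -0.85252228] [-0.03754883 -0.10626578  0.02830297]
t 5.45 grasp [0.5825 0.0738 0.1034] tcp target [0.582 0.075 0.265]
row [0.03, -0.007, 0.06] [0.0, -0.0, 0.0] rows>= 0.0
panR slope,z [0.00090746 0.07027072] 372
```

Request:
move_arm([
  [[0.02, 0, 0.03, 0, 0, 0], [0.02, 0, 0.06, 0, 0, 0], [0.02, 0, 0.08, 0, 0, 0], [0.02, 0, 0.08, 0, 0, 0]],
])

```text
time: 6.0
position: [0.5826, 0.0745, 0.2637]
tool_rot: [0.792, 0.611, -0.0, -0.0]
ft_force: [-0.1, -0.3, -1.0]
grip_width: 0.0338
grip_force: 8.0
```

```bash
cat >> h.py <<'E'
def pan(xy,c=None):
    c=c or camera("top");P=cloud(c);r=np.linalg.norm(P[...,:2]-xy,axis=-1);q=P[(r<.026)&(P[...,2]>.045)&(P[...,2]<.1)]
    A=np.c_[(q[:,:2]-xy)@np.array([.254,.967]),np.ones(len(q))];print("pan slope,z",np.linalg.lstsq(A,q[:,2],rcond=None)[0].round(4),np.median(q[:,2]).round(4),len(q))
E
python3 - <<'E'
from h import *
pan([.5315,-.119])
goto([.5825,.075,.101],rot(75.3))
E
```

```text
pan slope,z [-0.0038  0.072 ] 0.0719 373
t 6.05 grasp [0.5824 0.0745 0.0997] tcp target [0.582 0.075 0.265]
row [0.012, -0.005, -0.032] [-0.001, 0.0, 0.0] rows>= 0.0
```

Request:
move_arm([
  [[0, 0, 0, 0, 0, 0], [0, 0, 0, 0, 0, 0], [0, 0, 0, 0, 0, 0], [0, 0, 0, 0, 0, 0], [0, 0, 0, 0, 0, 0], [0, 0, 0, 0, 0, 0], [0, 0, 0, 0, 0, 0], [0, 0, 0, 0, 0, 0]],
], claw=-0.3)

```text
time: 7.05
position: [0.5826, 0.0745, 0.2638]
tool_rot: [0.792, 0.611, -0.0, -0.0]
ft_force: [0.8, -0.1, 0.0]
grip_width: 0.0567
grip_force: 0.0
```

```bash
python3 - <<'E'
from h import *
pan([.5315,-.119])
o=get_obs();Rc=R.from_quat(o["tool_rot"])
Rt=rot(-4.6,.55);n=-Rt.apply([0,0,1])
b=np.array([.4563,-.3533,.0248])
goto(b+n*.09+[0,0,.02],Rt)
goto(b+n*.031,Rt)
E
```

```text
pan slope,z [-0.1138  0.0841] 0.0842 380
t 7.1 grasp [0.5825 0.0745 0.0998] tcp target [ 0.324 -0.343  0.261]
row [-11.727, -3.61, 0.064] [-0.383, 0.457, 1.357] rows>= 7.9
t 7.1 grasp [0.5825 0.0745 0.0998] tcp target [ 0.355 -0.345  0.191]
row [-11.592, -2.85, 1.821] [-0.383, 0.457, 1.357] rows>= 7.9
```

Request:
move_arm([
  [[0, 0, -0.5, 0, 0, 0], [0, 0, -1.5, 0, 0, 0], [0, 0, -2.5, 0, 0, 0], [-11.73, -3.61, -2.5, -0.383, 0.457, 1.357], [-11.73, -3.61, -2.5, -0.383, 0.457, 1.357], [-11.73, -3.61, -2.5, -0.383, 0.457, 1.357], [-11.73, -3.61, -2.5, -0.383, 0.457, 1.357], [-11.73, -3.61, -2.5, -0.383, 0.457, 1.357], [-11.73, -3.61, -2.5, -0.383, 0.457, 1.357], [-11.73, -3.61, -1, -0.383, 0.457, 1.357], [-11.73, -3.61, 0.06, -0.383, 0.457, 1.357], [-11.73, -3.61, 0.06, -0.383, 0.457, 1.357]],
])

```text
time: 8.6
position: [0.3224, -0.3446, 0.26]
tool_rot: [0.962, -0.041, 0.271, 0.011]
ft_force: [0.2, 0.0, -0.7]
grip_width: 0.0565
grip_force: 0.0
```

```bash
python3 - <<'E'
from h import *
Rt=rot(-4.6,.55);n=-Rt.apply([0,0,1])
b=np.array([.4563,-.3533,.0248])
goto(b+n*.031,Rt)
c=camera("side");t=camera("top")
a=cv2.resize(c["pixels"][100:260,220:360],None,fx=2.8,fy=2.8);d=cv2.resize(t["pixels"][160:260,205:345],None,fx=2.8,fy=2.8)
o=np.zeros((450,790,3),np.uint8);o[:a.shape[0],:a.shape[1]]=a;o[:d.shape[0],395:395+d.shape[1]]=d;cv2.imwrite("pics/s4.png",o)
E
```

```text
t 8.6 grasp [ 0.4077 -0.3518  0.1201] tcp target [ 0.355 -0.345  0.191]
row [-0.212, -0.055, 1.89] [0.002, 0.001, -0.005] rows>= 1.2
```

View pics/s4.png

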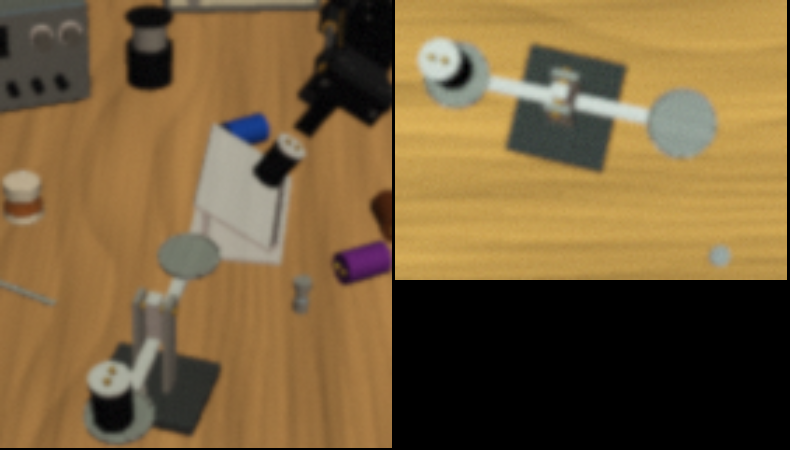

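Cap 1 stands on the left pan, at crop (110,400), and the beam is at its stop. Next is the second cap.

Request:
move_arm([
  [[-0.21, -0.05, 0.6, 0, 0, 0], [-0.21, -0.05, 1.2, 0, 0, 0], [-0.21, -0.05, 1.6, 0, 0, 0], [-0.21, -0.05, 1.89, 0, 0, 0], [-0.21, -0.05, 1.89, 0, 0, 0], [-0.21, -0.05, 1.89, 0, 0, 0]],
])

```text
time: 9.45
position: [0.3568, -0.3429, 0.1937]
tool_rot: [0.962, -0.038, 0.272, 0.011]
ft_force: [-0.3, 0.6, -0.1]
grip_width: 0.0566
grip_force: 0.0
```

Request:
move_arm([
  [[0, 0, 0, 0, 0, 0], [0, 0, 0, 0, 0, 0], [0, 0, 0, 0, 0, 0], [0, 0, 0, 0, 0, 0], [0, 0, 0, 0, 0, 0]],
], claw=0.5, squeeze=8)

```text
time: 10.07
position: [0.3563, -0.3434, 0.1927]
tool_rot: [0.962, -0.039, 0.271, 0.011]
ft_force: [-1.1, 0.2, 1.6]
grip_width: 0.0342
grip_force: 8.0
```

```bash
python3 - <<'E'
from h import *
for s in(.13,-.13): print(s,rot(75.3,s).apply([0,0,1]))
goto([.5315,-.119,.22],rot(75.3,.13)); goto([.5315,-.119,.22],rot(75.3,-.13))
E
```

```text
0.13 [ 0.03289569  0.12539093 -0.99156189]
-0.13 [-0.03289569 -0.12539093 -0.99156189]
t 10.07 grasp [ 0.4417 -0.3503  0.0529] tcp target [ 0.526 -0.14   0.383]
row [5.739, -5.422, -2.051] [0.468, -0.349, -1.323] rows>= 7.7
t 10.07 grasp [ 0.4417 -0.3503  0.0529] tcp target [ 0.537 -0.098  0.383]
row [5.897, -6.469, -1.953] [0.295, -0.564, -1.387] rows>= 8.2
```

Request:
move_arm([
  [[0, 0, -0.4, 0, 0, 0], [0, 0, -1.2, 0, 0, 0], [0.66, 0, -2.3, 0, 0, 0], [5.9, -6.47, -1.95, 0.295, -0.564, -1.387], [5.9, -6.47, -1.95, 0.295, -0.564, -1.387], [5.9, -6.47, -1.95, 0.295, -0.564, -1.387], [5.9, -6.47, -1.95, 0.295, -0.564, -1.387], [5.9, -6.47, -1.95, 0.295, -0.564, -1.387], [5.9, -6.47, -1.95, 0.295, -0.564, -1.387], [5.9, -6.47, -1.95, 0.295, -0.564, -1.387], [5.9, -6.47, -1.95, 0.295, -0.564, -1.387], [5.9, -6.47, -1.95, 0.295, -0.564, -1.387]],
])

```text
time: 11.58
position: [0.5371, -0.0978, 0.3819]
tool_rot: [0.79, 0.61, -0.052, 0.039]
ft_force: [-0.1, 0.5, -0.4]
grip_width: 0.0341
grip_force: 8.0
```

```bash
python3 - <<'E'
from h import *
Rt=rot(75.3,-.13);n=-Rt.apply([0,0,1]);p=np.array([.5307,-.1219,.0832])
goto(p+n*.0345,Rt)
o=get_obs();g=o["position"]+R.from_quat(o["tool_rot"]).apply([0,0,.164])
c=camera("side");P=cloud(c)
q=P[((abs((P-g)@n-.0195)<.005))&(np.linalg.norm((P-g)-((P-g)@n)[...,None]*n,axis=-1)<.012)];h=(q-g)@n
print("top above grasp",np.median(h),np.percentile(h,[10,30,70,90]),len(h))
E
```

```text
t 11.57 grasp [ 0.5315 -0.1183  0.2193] tcp target [ 0.537 -0.097  0.28 ]
row [0.349, 0.001, 2.522] [-0.001, -0.0, 0.0] rows>= 1.6
top above grasp 0.021823351265589847 [0.02019548 0.02117331 0.02272555 0.0233768 ] 40
```

Request:
move_arm([
  [[0.35, 0, 1.0, 0, 0, 0], [0.35, 0, 1.8, 0, 0, 0], [0.35, 0, 2.3, 0, 0, 0], [0.35, 0, 2.5, 0, 0, 0], [0.35, 0, 2.55, 0, 0, 0], [0.35, 0, 2.57, 0, 0, 0], [0.35, 0, 2.57, 0, 0, 0]],
])

```text
time: 12.5
position: [0.5375, -0.0978, 0.2795]
tool_rot: [0.79, 0.609, -0.051, 0.04]
ft_force: [-0.7, 0.1, -1.9]
grip_width: 0.0338
grip_force: 8.0
```

```bash
python3 - <<'E'
from h import *
Rt=rot(75.3,-.13);n=-Rt.apply([0,0,1]);p=np.array([.5307,-.1219,.0832])
goto(p+n*.0305,Rt);print(get_obs()["ft_force"])
c=camera("side");cv2.imwrite("pics/s5.png",cv2.resize(c["pixels"][130:270,200:350],None,fx=5,fy=4))
E
```

```text
t 12.5 grasp [ 0.5324 -0.1185  0.1169] tcp target [ 0.537 -0.098  0.276]
row [0.016, -0.012, 0.084] [0.002, 0.0, -0.0] rows>= 0.1
[-0.67402713  0.13174459 -1.93150441]
```

View pics/s5.png

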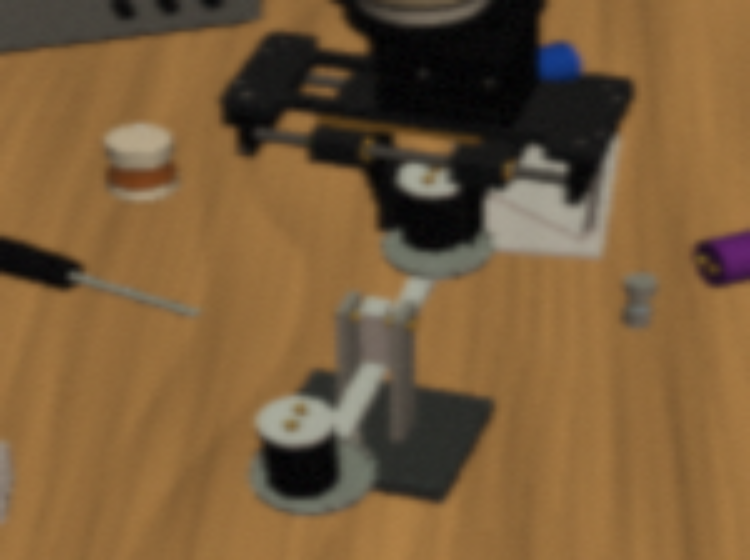

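Cap 2 is poised over the right pan, at crop (433,210), and cap 1 stands at (300,440). I'll lower until the beam responds.

```bash
cat >> h.py <<'E'
def capz(xy):
    c=camera("top");P=cloud(c);q=P[(np.linalg.norm(P[...,:2]-xy,axis=-1)<.014)&(P[...,2]>.09)];print("cap1 top z",np.median(q[:,2]).round(4),q.mean(0).round(4),len(q))
E
python3 - <<'E'
from h import *
capz([.586,.079])
E
```

```text
cap1 top z 0.1078 [0.5859 0.079  0.1078] 114
```

Request:
move_arm([
  [[0, 0, 0.03, 0, 0, 0], [0, 0, 0.06, 0, 0, 0], [0, 0, 0.08, 0, 0, 0], [0, 0, 0.08, 0, 0, 0]],
])

```text
time: 13.1
position: [0.5372, -0.0982, 0.2754]
tool_rot: [0.79, 0.61, -0.051, 0.04]
ft_force: [0.5, -0.4, -1.3]
grip_width: 0.0342
grip_force: 8.0
```

```bash
python3 - <<'E'
from h import *
capz([.586,.079]);o=get_obs();print(o["ft_force"],o["position"])
E
```

```text
cap1 top z 0.1075 [0.5856 0.0787 0.1079] 111
[-0.52015889  0.42559715 -1.28170746] [ 0.53715255 -0.09818371  0.27542942]
```

Request:
move_arm([
  [[0, 0, 0.015, 0, 0, 0], [0, 0, 0.03, 0, 0, 0], [0, 0, 0.03, 0, 0, 0]],
])

```text
time: 13.52
position: [0.5371, -0.0983, 0.2743]
tool_rot: [0.79, 0.61, -0.051, 0.04]
ft_force: [0.2, -0.4, -1.2]
grip_width: 0.034
grip_force: 8.0
```

```bash
python3 - <<'E'
from h import *
capz([.586,.079]);o=get_obs();print(o["ft_force"],o["position"])
c=camera("side");P=cloud(c);np.save("P6.npy",P);cv2.imwrite("pics/s6.png",cv2.resize(c["pixels"][155:205,255:315],None,fx=10,fy=10,interpolation=2))
E
```

```text
cap1 top z 0.1078 [0.5859 0.0791 0.108 ] 113
[ 1.00177653  0.38236154 -0.84997225] [ 0.53711757 -0.09834273  0.27427728]
```

View pics/s6.png

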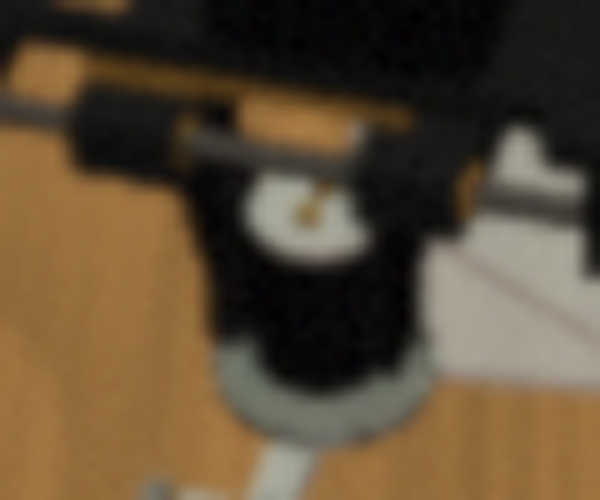

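Cap base is at crop y≈390 and the pan's front edge at y≈440, so a small gap may remain. I'll keep lowering and watching cap 1.

Request:
move_arm([
  [[0, 0, 0.02, 0, 0, 0], [0, 0, 0.04, 0, 0, 0], [0, 0, 0.04, 0, 0, 0]],
])

```text
time: 14.0
position: [0.5371, -0.0985, 0.2727]
tool_rot: [0.79, 0.61, -0.051, 0.04]
ft_force: [-1.1, -0.1, -1.0]
grip_width: 0.0336
grip_force: 8.0
```

```bash
python3 - <<'E'
from h import *
capz([.586,.079]);o=get_obs();print(o["ft_force"],o["position"])
E
```

```text
cap1 top z 0.1083 [0.5858 0.0789 0.1085] 112
[ 0.16224094  0.37914066 -0.21285803] [ 0.53710022 -0.09853032  0.27273576]
```

Request:
move_arm([
  [[0, 0, 0.015, 0, 0, 0], [0, 0, 0.03, 0, 0, 0], [0, 0, 0.03, 0, 0, 0]],
])

```text
time: 14.42
position: [0.5371, -0.0987, 0.2715]
tool_rot: [0.79, 0.61, -0.051, 0.04]
ft_force: [0.0, 0.3, -0.2]
grip_width: 0.0341
grip_force: 8.0
```

```bash
python3 - <<'E'
from h import *
capz([.586,.079]);o=get_obs();print(o["ft_force"],o["position"])
E
```

```text
cap1 top z 0.1091 [0.5858 0.0787 0.1094] 111
[-0.36088665  0.72645603 -0.77696659] [ 0.53705352 -0.09871297  0.27154572]
```

Cap 1 has risen 1.3 mm, so cap 2 is in contact. Releasing.

Request:
move_arm([
  [[0, 0, 0, 0, 0, 0], [0, 0, 0, 0, 0, 0], [0, 0, 0, 0, 0, 0], [0, 0, 0, 0, 0, 0], [0, 0, 0, 0, 0, 0], [0, 0, 0, 0, 0, 0], [0, 0, 0, 0, 0, 0], [0, 0, 0, 0, 0, 0], [0, 0, 0, 0, 0, 0], [0, 0, 0, 0, 0, 0]],
], claw=-0.3)

```text
time: 15.72
position: [0.537, -0.0987, 0.2716]
tool_rot: [0.79, 0.61, -0.051, 0.04]
ft_force: [0.1, 0.2, 0.5]
grip_width: 0.0566
grip_force: 0.0
```

```bash
python3 - <<'E'
from h import *
capz([.586,.079]);o=get_obs();print(o["ft_force"],o["position"],o["grip_width"])
E
```

```text
cap1 top z 0.1355 [0.5852 0.0778 0.1356] 108
[-0.42977136 -0.64831508 -0.75340198] [ 0.53705258 -0.09870988  0.27155821] 0.05657293482323415
```

The right side, with cap 2, dropped. I'll retract and look.

Request:
move_arm([
  [[0, 0, -0.5, 0, 0, 0], [0, 0, -1.5, 0, 0, 0], [-1.0, 0, -2.7, 0, -0.1, 0], [-2.5, 0, -3, 0, 0, 0], [-4.0, 0, -3, 0, 0.13, 0], [-4.0, 0, -3, 0, 0.13, 0], [-4.0, 0, -3, 0, 0.13, 0]],
])

```text
time: 16.65
position: [0.5002, -0.2372, 0.4109]
tool_rot: [0.792, 0.61, -0.0, -0.001]
ft_force: [-0.6, 0.6, -0.2]
grip_width: 0.0564
grip_force: 0.0
```

```bash
python3 - <<'E'
from h import *
s=camera("side");t=camera("top")
for n,c in(("s7",s),("t7",t)): np.savez(n+".npz",**{k:np.array(v) for k,v in c.items()})
a=cv2.resize(s["pixels"][150:260,230:320],None,fx=4.3,fy=4.3,interpolation=2);d=cv2.resize(t["pixels"][160:240,205:335],None,fx=3,fy=3,interpolation=2)
o=np.zeros((480,790,3),np.uint8);o[:a.shape[0],:a.shape[1]]=a;o[:d.shape[0],400:400+d.shape[1]]=d;cv2.imwrite("pics/s7.png",o)
E
```

```text
(no output)
```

View pics/s7.png

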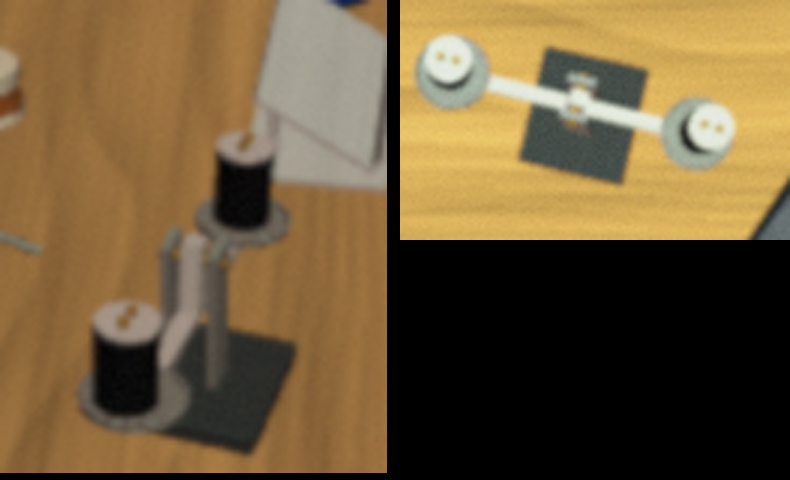

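Both caps stand upright on their pans. Cap 2's disc is at top crop (711,127) and side crop (246,147). I'll triangulate it.

```bash
python3 - <<'E'
from h import *
t=dict(np.load("t7.npz"));s=dict(np.load("s7.npz"))
x,e=tri([ray(t,308.3,202),ray(s,286.8,183.8)]);print(x,e)
Rt=rot(75.3,.13);n=-Rt.apply([0,0,1])
pr=np.array([.557,-.022,0])-.0953*np.array([.254,.967,0])+[0,0,.0573];print("model top",pr+.05*n,n)
goto(x+n*.05,Rt);goto(x-n*.018,Rt)
E
```

```text
[ 0.53155043 -0.12559933  0.1024195 ] [np.float64(0.0002849371801752065), np.float64(0.0002849371801749599)]
model top [ 0.53114902 -0.12042465  0.10687809] [-0.03289569 -0.12539093  0.99156189]
t 16.75 grasp [ 0.5005 -0.2355  0.2467] tcp target [ 0.525 -0.152  0.315]
row [2.162, 0.055, 2.403] [-0.002, 0.13, 0.002] rows>= 2.1
t 16.75 grasp [ 0.5005 -0.2355  0.2467] tcp target [ 0.527 -0.144  0.247]
row [2.381, 0.057, 4.089] [-0.002, 0.13, 0.002] rows>= 3.0
```

```bash
python3 - <<'E'
from h import *
n=-rot(75.3,.13).apply([0,0,1])
for nm,(u0,v0) in (("t7",(308.3,202)),("s7",(286.8,183.8))):
    c=dict(np.load(nm+".npz"));P=cloud(c)
    v,u=np.indices(P.shape[:2]);q=P[np.hypot(u-u0,(v-v0)*(1 if nm=="t7" else 1.5))<4];print(nm,np.median(q,0).round(4),q.mean(0).round(4))
    m=(P[...,2]>.05)&(np.linalg.norm(P[...,:2]-[.5325,-.116],axis=-1)<.033)
    l=P[m&(P[...,2]<.07)];print(" pan pts",np.median(l,0).round(4),len(l),cv2.minEnclosingCircle(l[:,:2].astype(np.float32)))
E
```

```text
t7 [ 0.531  -0.1247  0.1084] [ 0.5311 -0.1251  0.1087]
 pan pts [ 0.5258 -0.1052  0.0599] 264 ((0.5326682925224304, -0.11398434638977051), 0.03045266680419445)
s7 [ 0.5307 -0.118   0.1073] [ 0.5313 -0.1184  0.1071]
 pan pts [ 0.5311 -0.1036  0.0591] 180 ((0.5332478284835815, -0.1123746931552887), 0.030362172052264214)
```

```bash
python3 - <<'E'
from h import *
Rt=rot(75.3,.13);n=-Rt.apply([0,0,1]);x=np.array([.5312,-.1222,.1065])
goto(x+n*.05,Rt);goto(x-n*.018,Rt)
E
```

```text
t 16.75 grasp [ 0.5005 -0.2355  0.2467] tcp target [ 0.524 -0.149  0.319]
row [2.242, 0.024, 2.302] [-0.002, 0.13, 0.002] rows>= 2.1
t 16.75 grasp [ 0.5005 -0.2355  0.2467] tcp target [ 0.526 -0.141  0.251]
row [2.461, 0.027, 3.987] [-0.002, 0.13, 0.002] rows>= 3.0
```

Request:
move_arm([
  [[2.24, 0.06, 1.2, 0, 0.13, 0], [2.24, 0.06, 2.0, 0, 0.13, 0], [2.24, 0.06, 2.3, 0, 0.13, 0], [2.24, 0.06, 2.3, 0, 0.13, 0], [2.24, 0.06, 2.3, 0, 0.13, 0]],
])

```text
time: 17.38
position: [0.5265, -0.1517, 0.3205]
tool_rot: [0.79, 0.61, 0.052, -0.038]
ft_force: [-0.2, 0.6, -0.7]
grip_width: 0.0569
grip_force: 0.0
```

```bash
python3 - <<'E'
from h import *
Rt=rot(75.3,.13);n=-Rt.apply([0,0,1]);x=np.array([.5312,-.1222,.1065])
goto(x-n*.018,Rt)
E
```

```text
t 17.38 grasp [ 0.5324 -0.1314  0.1579] tcp target [ 0.526 -0.141  0.251]
row [0.045, -0.079, 1.751] [0.003, 0.001, 0.001] rows>= 1.1
```

Request:
move_arm([
  [[0.04, -0.07, 0.5, 0, 0, 0], [0.04, -0.07, 1.0, 0, 0, 0], [0.04, -0.07, 1.4, 0, 0, 0], [0.04, -0.07, 1.65, 0, 0, 0], [0.04, -0.07, 1.74, 0, 0, 0], [0.04, -0.07, 1.74, 0, 0, 0], [0.04, -0.07, 1.74, 0, 0, 0]],
])

```text
time: 18.25
position: [0.526, -0.1402, 0.2509]
tool_rot: [0.79, 0.61, 0.052, -0.039]
ft_force: [-0.5, 0.1, 0.6]
grip_width: 0.0566
grip_force: 0.0
```

Request:
move_arm([
  [[0, 0, 0, 0, 0, 0], [0, 0, 0, 0, 0, 0], [0, 0, 0, 0, 0, 0], [0, 0, 0, 0, 0, 0], [0, 0, 0, 0, 0, 0], [0, 0, 0, 0, 0, 0]],
], claw=0.5, squeeze=8)

```text
time: 19.0
position: [0.5258, -0.1401, 0.2506]
tool_rot: [0.79, 0.61, 0.052, -0.039]
ft_force: [-0.4, -0.3, 0.8]
grip_width: 0.034
grip_force: 7.9
```

```bash
python3 - <<'E'
from h import *
o=get_obs();print(o["ft_force"],o["grip_width"],o["grip_force"])
goto([.4768,.321,.2],rot(75.3))
E
```

```text
[-0.36163273 -0.3091674   0.82362035] 0.033974779629075996 7.94671857419587
t 19.0 grasp [ 0.5313 -0.1196  0.088 ] tcp target [0.477 0.321 0.364]
row [11.116, -4.109, -1.409] [0.0, -0.13, 0.0] rows>= 7.6
```

Request:
move_arm([
  [[0, 0, -0.08, 0, 0, 0], [0, 0, -0.2, 0, 0, 0], [0, 0, -0.35, 0, 0, 0], [0, 0, -0.5, 0, 0, 0], [0, 0, -0.65, 0, 0, 0], [0, 0, -0.85, 0, 0, 0], [0, 0, -1.1, 0, 0, 0], [0, 0, -1.5, 0, 0, 0], [0, 0, -2.2, 0, 0, 0], [0, 0, -3.0, 0, 0, 0], [0, 0, -3.2, 0, -0.05, 0]],
])

```text
time: 20.38
position: [0.5219, -0.1569, 0.3806]
tool_rot: [0.791, 0.61, 0.032, -0.021]
ft_force: [0.7, 0.2, -0.7]
grip_width: 0.0336
grip_force: 7.9
```

```bash
python3 - <<'E'
from h import *
o=get_obs();print(o["ft_force"],o["grip_width"],o["grip_force"])
capz([.586,.079])
goto([.4768,.321,.2],rot(75.3))
E
```

```text
[ 0.71929678  0.16928177 -0.67047237] 0.03356042984135563 7.9114180351569985
cap1 top z 0.1079 [0.5858 0.0788 0.1079] 112
t 20.43 grasp [ 0.526  -0.1449  0.2173] tcp target [0.477 0.321 0.364]
row [11.201, -4.124, 1.247] [0.006, -0.076, 0.0] rows>= 7.7
```

Request:
move_arm([
  [[11.2, -4.12, 1.25, 0, -0.076, 0], [11.2, -4.12, 1.25, 0, -0.076, 0], [11.2, -4.12, 1.25, 0, -0.076, 0], [11.2, -4.12, 1.25, 0, -0.076, 0], [11.2, -4.12, 1.25, 0, -0.076, 0], [11.2, -4.12, 1.25, 0, -0.076, 0], [11.2, -4.12, 1.25, 0, -0.076, 0], [11.2, -4.12, 1.25, 0, -0.076, 0], [11.2, -4.12, 1.25, 0, -0.076, 0], [11.2, -4.12, 1.25, 0, -0.076, 0]],
])

```text
time: 21.68
position: [0.4761, 0.3212, 0.3632]
tool_rot: [0.792, 0.611, 0.001, -0.001]
ft_force: [-0.3, -0.3, -1.0]
grip_width: 0.0337
grip_force: 7.9
```

```bash
python3 - <<'E'
from h import *
o=get_obs();print(o["ft_force"],o["grip_width"],o["grip_force"])
for n in("top0","side0"):
    c=dict(np.load(n+".npz"));P=cloud(c);m=np.linalg.norm(P[...,:2]-[.4768,.321],axis=-1)<.045;print(n,"liner z",np.median(P[m][:,2]),P[m][:,2].std())
goto([.4768,.321,.08],rot(75.3))
s=camera("side");P=cloud(s);g=o["position"]-[0,0,.164]
q=P[(np.linalg.norm(P[...,:2]-g[:2],axis=-1)<.012)&(abs(P[...,2]-g[2]-.02)<.008)];print("top above grasp",np.median(q[:,2])-g[2],len(q))
E
```

```text
[-0.32177396 -0.32532258 -0.99335298] 0.03368376855589986 7.895606329881559
top0 liner z 0.022415110849805943 0.0020203937882051705
side0 liner z 0.020723670902775614 0.0012880925961907736
t 21.68 grasp [0.4761 0.3217 0.1992] tcp target [0.477 0.321 0.244]
row [-0.01, 0.02, 2.98] [-0.001, -0.003, 0.001] rows>= 1.9
top above grasp 0.01857877393324525 104
```

Request:
move_arm([
  [[0, 0.02, 0.9, 0, 0, 0], [0, 0.02, 1.8, 0, 0, 0], [0, 0.02, 2.5, 0, 0, 0], [0, 0.02, 3.0, 0, 0, 0], [0, 0.02, 3.15, 0, 0, 0], [0, 0.02, 3.2, 0, 0, 0], [0, 0.02, 3.2, 0, 0, 0]],
])

```text
time: 22.6
position: [0.4778, 0.3216, 0.2361]
tool_rot: [0.792, 0.611, 0.002, -0.001]
ft_force: [-0.1, 0.2, -0.3]
grip_width: 0.0335
grip_force: 7.9
```

Request:
move_arm([
  [[0, 0, 0.05, 0, 0, 0], [0, 0, 0.1, 0, 0, 0], [0, 0, 0.15, 0, 0, 0], [0, 0, 0.15, 0, 0, 0]],
])

```text
time: 23.1
position: [0.4772, 0.3218, 0.2291]
tool_rot: [0.792, 0.611, 0.001, -0.001]
ft_force: [0.1, -0.5, -0.6]
grip_width: 0.0338
grip_force: 7.9
```

Request:
move_arm([
  [[0, 0, 0.04, 0, 0, 0], [0, 0, 0.08, 0, 0, 0], [0, 0, 0.1, 0, 0, 0], [0, 0, 0.1, 0, 0, 0]],
])

```text
time: 23.6
position: [0.4773, 0.3218, 0.2252]
tool_rot: [0.792, 0.611, 0.002, -0.001]
ft_force: [-0.5, -0.2, 0.0]
grip_width: 0.0334
grip_force: 7.9
```

Request:
move_arm([
  [[0, 0, 0.03, 0, 0, 0], [0, 0, 0.06, 0, 0, 0], [0, 0, 0.08, 0, 0, 0], [0, 0, 0.08, 0, 0, 0]],
])

```text
time: 24.1
position: [0.4773, 0.3218, 0.222]
tool_rot: [0.792, 0.611, 0.002, -0.001]
ft_force: [-0.1, 0.5, -1.0]
grip_width: 0.0335
grip_force: 7.9
```

Request:
move_arm([
  [[0, 0, 0.02, 0, 0, 0], [0, 0, 0.03, 0, 0, 0], [0, 0, 0.03, 0, 0, 0]],
])

```text
time: 24.48
position: [0.4773, 0.3218, 0.2209]
tool_rot: [0.792, 0.611, 0.002, -0.001]
ft_force: [-0.2, -0.7, -0.2]
grip_width: 0.0338
grip_force: 7.9
```

Request:
move_arm([
  [[0, 0, 0.02, 0, 0, 0], [0, 0, 0.03, 0, 0, 0], [0, 0, 0.03, 0, 0, 0]],
])

```text
time: 24.85
position: [0.4773, 0.3218, 0.2196]
tool_rot: [0.792, 0.611, 0.002, -0.001]
ft_force: [1.5, -0.5, -0.6]
grip_width: 0.0334
grip_force: 7.9
```

Request:
move_arm([
  [[0, 0, 0.01, 0, 0, 0], [0, 0, 0.02, 0, 0, 0], [0, 0, 0.02, 0, 0, 0]],
])

```text
time: 25.22
position: [0.4773, 0.3218, 0.2188]
tool_rot: [0.792, 0.611, 0.002, -0.001]
ft_force: [0.7, -0.2, -0.9]
grip_width: 0.0335
grip_force: 7.9
```

Request:
move_arm([
  [[0, 0, 0.01, 0, 0, 0], [0, 0, 0.02, 0, 0, 0], [0, 0, 0.02, 0, 0, 0]],
])

```text
time: 25.6
position: [0.4773, 0.3218, 0.2181]
tool_rot: [0.792, 0.611, 0.002, -0.001]
ft_force: [-0.0, 0.1, -0.9]
grip_width: 0.0335
grip_force: 7.9
```

Request:
move_arm([
  [[0, 0, 0.01, 0, 0, 0], [0, 0, 0.02, 0, 0, 0], [0, 0, 0.02, 0, 0, 0]],
])

```text
time: 25.98
position: [0.4773, 0.3219, 0.2173]
tool_rot: [0.792, 0.611, 0.002, -0.001]
ft_force: [0.0, 0.6, -0.6]
grip_width: 0.0334
grip_force: 7.9
```

Request:
move_arm([
  [[0, 0, 0.01, 0, 0, 0], [0, 0, 0.02, 0, 0, 0], [0, 0, 0.02, 0, 0, 0]],
])

```text
time: 26.35
position: [0.4774, 0.3219, 0.2165]
tool_rot: [0.792, 0.611, 0.002, -0.001]
ft_force: [-0.1, 0.9, 0.2]
grip_width: 0.0336
grip_force: 7.9
```

Request:
move_arm([
  [[0, 0, 0.01, 0, 0, 0], [0, 0, 0.02, 0, 0, 0], [0, 0, 0.02, 0, 0, 0]],
])

```text
time: 26.72
position: [0.4774, 0.3219, 0.2159]
tool_rot: [0.792, 0.611, 0.002, -0.001]
ft_force: [-1.1, 1.1, 1.8]
grip_width: 0.0335
grip_force: 8.0
```

The liner is felt: the vertical force went from −0.8 N to +1.8 N. I'll ease up 0.4 mm, then release.

Request:
move_arm([
  [[0, 0, -0.01, 0, 0, 0], [0, 0, -0.01, 0, 0, 0], [0, 0, -0.01, 0, 0, 0]],
])

```text
time: 27.1
position: [0.4774, 0.3219, 0.2161]
tool_rot: [0.792, 0.611, 0.002, -0.001]
ft_force: [0.1, -0.3, 0.7]
grip_width: 0.0336
grip_force: 8.0
```

Request:
move_arm([
  [[0, 0, 0, 0, 0, 0], [0, 0, 0, 0, 0, 0], [0, 0, 0, 0, 0, 0], [0, 0, 0, 0, 0, 0], [0, 0, 0, 0, 0, 0]],
], claw=-0.3)

```text
time: 27.72
position: [0.4774, 0.3219, 0.2161]
tool_rot: [0.792, 0.611, 0.002, -0.001]
ft_force: [0.4, 0.2, 0.2]
grip_width: 0.0564
grip_force: 0.0
```

Request:
move_arm([
  [[0, 0, -0.4, 0, 0, 0], [0, 0, -1.0, 0, 0, 0], [0, 0, -2.0, 0, 0, 0], [0, 0, -3.4, 0, 0, 0], [-2, -4, -4.0, 0, 0, 0], [-4, 3, -4.5, 0, 0, 0], [-4, 3, -4.5, 0, 0, 0], [-4, 3, -4.5, 0, 0, 0], [-4, 3, -4.5, 0, 0, 0]],
])

```text
time: 28.85
position: [0.5543, 0.1335, 0.3976]
tool_rot: [0.792, 0.61, 0.003, 0.0]
ft_force: [-0.5, 1.1, -0.5]
grip_width: 0.0567
grip_force: 0.0
```

```bash
python3 - <<'E'
from h import *
s=camera("side");t=camera("top")
P=cloud(t);q=P[(np.linalg.norm(P[...,:2]-[.4773,.322],axis=-1)<.012)];print("cap2 top",np.median(q,0).round(4))
a=cv2.resize(s["pixels"][120:400,200:370],None,fx=2.1,fy=2.1,interpolation=2);d=cv2.resize(t["pixels"][120:300,80:350],None,fx=1.55,fy=1.55,interpolation=2)
o=np.zeros((590,795,3),np.uint8);o[:a.shape[0],:a.shape[1]]=a;o[:d.shape[0],365:365+d.shape[1]]=d;cv2.imwrite("pics/s8.png",o)
E
```

```text
cap2 top [nan nan nan]
  return _methods._mean(a, axis=axis, dtype=dtype,
  ret = um.true_divide(
```

View pics/s8.png

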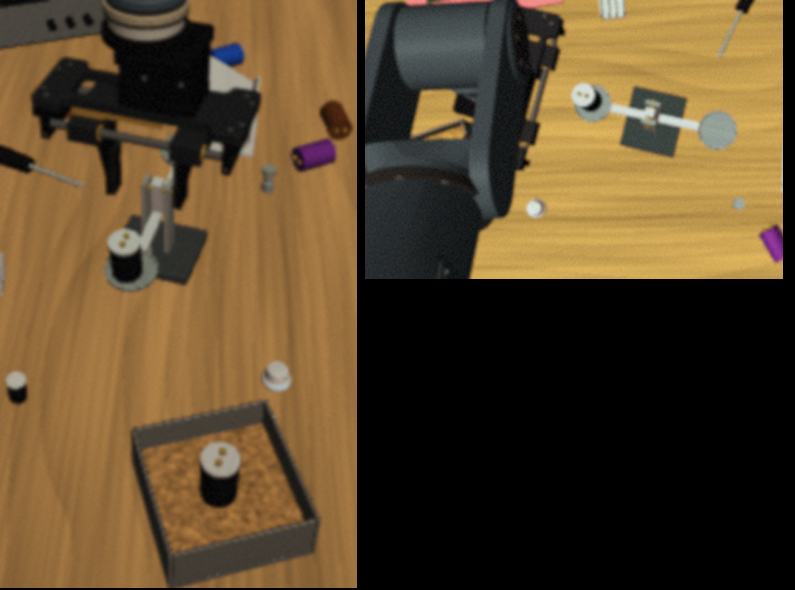

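Cap 2 stands upright mid-tray, at crop (219,475). Cap 1 is on the left pan at (124,255), and the arm is clear.

```bash
python3 -c "
from rig import *
print(hand_in())"
```

```text
the job is handed in; nothing more can be done
None
```

The job is handed in: the heavier capacitor, whose side dropped, stands upright in the grey tray, and the lighter one still stands on the left pan.

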